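Reload the label printer and latch its lid

ROBOT

A 6-joint arm with a two-finger parallel gripper is mounted at the origin on a cart in front of the work surface, level with it; the furniture and walls round the work are solid. World frame = base frame: x ahead of the robot, y to its left, z up, the work surface at z = 0. Lengths are in m, angles in rad, forces in N, time in s.
With the tool pointing down it reaches from about 0.35 to 0.85 m from the base axis. Payload 8.1 kg.
Tool frame: the origin (TCP) lies at the very end of the fingers, on their centre line; the grasp point (between the pads) lies 19 mm behind it; z points along the fingers, y is the direction in which the jaws open and shut (so a half turn about z gives the same grasp; the last joint's range is limited). The gripper opens to 93 mm and grips with 3 to 60 N. Pads are 15 mm wide; open, the fingers measure 128 mm over their backs; the gripper's body (75 mm by 188 mm) begins 65 mm behind the grasp point.
Start: joints at [1.094, 0.13, 1.488, -0, 1.523, -0.085], TCP at [0.229, 0.555, 0.219] pointing down, gripper open.
Joint ranges: [-2.96, 2.96], [-0.89, 2.26], [0.02, 2.5], [-1.34, 4.48], [0, 2.73], [-2.66, 2.66]. Speed limits (rad/s): [2.39, 2.39, 2.79, 3.14, 3.14, 3.14].

INTERFACE

Orientations are given as a rotation vector (axis times angle).
In Python, from cell import bot, snapshot, camera_params gives the robot as it stands.
- The arm moves only by the tool send_rows, never from a script. Its argument "increments" is a list of rows, each an object with "turn": the turn, a rotation vector about the tool's x, y, z in degrees, a list of three; "xyz": the shift along the tool's x, y, z in mm, a list of three; "claw": the closure in counts, from 0 (fully open) to 255 (shut). In form: [{"turn": [wx, wy, wz], "xyz": [x, y, z], "claw": claw}, ...]. A call has 1 to 8 rows; each row is the pose to reach, as a shift and turn from the pose measured when the call began, along the tool's axes at that moment; what a row does not reach only later rows make up. A row lasts 1/8 s, in which the tool goes at most 62.5 mm and 10.7 degrees, less where a joint would pass 70% of its speed; a pose out of reach is approached as far as the arm can. A call with a gripper value outside its range is refused whole. The fingers move at their own pace and stop on an object; the grip force is fixed at half the most. Time passes only in rows, so rows that repeat a pose let the fingers close. It gives the time, the measured TCP pose, the force and the opening at its end, in the units of the state.
- bot.sense(): the state, without advancing time (a new reading comes with each control period).
- snapshot(name): name is "side" or "top" or "wrist"; returns (picture, depth): 420x560x3 uint8, red, green, blue; 420x560 float32, m along the optical axis (not along the pixel's ray), 0 where there is no reading.
- camera_params(name): a dict with "camera_matrix" (3x3 intrinsics, pixels), "camera_from_world" (4x4, takes a point from world to camera coordinates); the wrist camera has in their place "T_tool_cam" (4x4, takes a point from camera to tool coordinates, whose origin is the TCP and whose axes are the flange's). Camera axes: x right, y down, z forward; pixel columns grow to the right and rows downward; lengths in m; the calibration is good to about 2 mm. A picture is of the moment at which its call begins: read the wrist's pose just before it. camera_params takes no time and is no camera call.
- bot.finish_job(): hands the job in, once; it reports no verdict.
The state is a dict: "t": time; "joint_positions": joint angles; "joint_vel": joint speeds; "joint_torque": joint torques, N m; "position": TCP position; "orientation": TCP orientation; "force": force on the tool from outside, world axes, zero at the start; "moment": the same for the moment, N m; "opening": finger opening in m.
Only numpy, scipy, OpenCV 4.12 (cv2) and the standard library are available. Lean on these libraries where they do the work, as an engineer would, in place of code of your own. Each camera call takes 0.05 s, during which the arm holds its last target. There are 200 camera calls.

TASK

Reload the label printer: take the spare label roll from its cradle and set it on edge on the rollers in the printer's bay without dropping it in, swing the lid fully shut, and turn the steel latch arm all the way across the lid's tongue to secure it. Then feed the labels in: press the long bar key fully down and let it up, and after it press the round key fully down and let it up. Leave the square key alone, press no key before the lid is latched, do not swing the latch in before the lid is shut, and do not disturb the cup, the jar and the shaker standing around.

Things in the scene. Friction and masses are not known exactly. Their poses are not given: they have to be found in the camera images.
- printer: Label printer, off-white plastic, fixed, 170 mm wide. Origin: centre of its underside on the table; x to its back, y to its left, z up; from x = -152 mm (front) to +95. Flat front deck at z = 45 from x = -88 to -22. In front of it the key panel slopes down 25 degrees, from (x -88, z 45) to (x -151, z 15), outward normal (-0.423, 0, 0.906) in the printer's axes.
- bay (a point): Centre of the seated roll, printer (15, 0, 58.5) mm, its axis along the printer's y. Bay: 74 (x) x 104 (y) mm around it, rim z = 45; two 10 mm steel rollers along y at x = -7 and 37, z = 30; two guide plates 40 mm apart (inside), tops at z = 42. The open lid leans over it: come in with the tool tilted 30 to 40 degrees, its upper end toward the printer's front.
- lid (a joint): Lid angle, rad: 0 = fully shut; starts open at 1.05 to 1.2, stop 1.25. Dark grey hollow hood, 160 mm wide, 55 mm tall, 128 mm long from hinge to front, 0.18 kg. Stiff hinge (0.16 N m of friction): it stays at any angle; pushing its front edge from behind and above along the arc with about 3 N shuts it.
- lid_hinge (a point): Middle of the lid's hinge line, which runs along the printer's y; printer (85, 0, 47) mm, fixed. Axes are the printer's.
- lid_edge (a point): Middle of the lid's upper front edge, outer face; moves with the lid on a circle of radius 137 mm about the hinge line. When shut it lies 126 mm in front of and 55 mm above the hinge (z = 102). Axes are the lid's: x to the hinge side, y left, z out of its outer top face.
- latch (a joint): Latch angle, rad: 0 = arm points to the printer's front (-x, open); grows anticlockwise seen from above; 1.57 = stop, arm along the printer's -y over the tongue of the shut lid. Starts at 0 to 0.3, stays where left (0.08 N m of friction). Steel arm 16 mm wide, 74 mm long from the pivot, z = 59 to 71. Tongue: 40 mm wide, printer x = -71 to -39, z up to 55 when shut.
- latch_pivot (a point): Vertical axis of the latch, printer (-70, 60) mm, at z = 65, fixed. Axes are the printer's.
- latch_lug (a point): Middle of the upright finger lug near the end of the latch arm, 64 mm from the pivot, at z = 89 mm. The lug is 18 mm along the arm, 10 mm across it, and reaches from the arm up to z = 101. Axes are the latch's: x from lug to pivot, z up.
- bar_key (a joint): Travel of the long bar key (18 x 40 mm, long side along y), the rightmost (-y) key on the sloped panel. 0 = up, 0.006 m = fully down. It moves square to the panel; spring 1.2 N at the start of travel, 4.8 N fully down; springs back.
- bar_key_top (a point): Centre of the top face of the bar key, printer (-124, -55, 40) mm; z of its axes points out of the panel (square to it).
- round_key (a joint): Travel of the round key (24 mm diameter), the middle key. Same travel and spring as the bar key.
- round_key_top (a point): Centre of the top face of the round key, printer (-124, 0, 40) mm; z points out of the panel.
- square_key (a joint): Travel of the square key (20 x 20 mm), the leftmost (+y) key. Leave it alone.
- square_key_top (a point): Centre of the top face of the square key, printer (-124, 48, 40) mm; z points out of the panel.
- cradle: Fixed off-white cradle for the spare roll, 100 (x) x 80 (y) mm, origin at the centre of its underside, z up. Two 10 mm rollers along y at x = -22 and +22, z = 18, and two guide plates at y = -22 and +22 (4 mm thick, top at z = 30); end blocks 28 mm high. Stands left or right of the printer.
- roll: The roll of labels: white paper roll, 62 mm diameter, 28 mm thick, 0.08 to 0.17 kg, no usable bore. Origin: centre of one flat face; z = its axis, running 28 mm through to the other face. At the start it stands on edge on the cradle's rollers, axis along the cradle's y, centre 46.5 mm above the table. Grasp it across its 28 mm thickness.
- roll_center (a point): The middle of the roll (on its axis, half way through its thickness); z of its axes is the roll's axis.
- deli_cup: Clear lidded cup, 86 mm wide, 59 mm tall, on the table on the side where the cradle is not. Bystander; origin under its centre.
- coffee_jar: Dark jar, 68 mm diameter, 180 mm tall, beyond the work on the left. Bystander; origin under its centre.
- salt_shaker: Salt shaker, 44 mm diameter, 90 mm tall, beyond the work on the right. Bystander; origin under its centre.
There are look-alikes about, which are no part of the job. Of the things that look like the roll, the largest one is meant.

How it is judged:
By the outcome, as a careful person would: the job done as asked, in the order asked, and still so for the second after the job is handed in, with the robot touching nothing.
It also fails if it takes over 72 s, if anything falls off the work surface, if the arm or the gripper's body presses on something with over 40 N, if the wrist force passes 120 N, or if a joint passes its speed limit or range.

## Working session

There is one attempt and no reset: what is moved stays moved. The work goes in short steps, Python scripts to look and compute and a tool call to move; the robot and the scene stay as the last step left them, time stands still between calls to the robot, and variables do not carry over. Pictures are saved under pics/ and viewed, about 8 in all and at most 12, crops included, and the job is handed in when it is done.

Besides the shell and the picture viewer there is one more tool, called after "Call:" by a JSON object that holds its "api" and its "payload". send_rows: Moves the arm, as the interface text tells. Its arguments: {"type":"object","properties":{"increments":{"type":"array"}},"required":["increments"]}

```bash
ls; mkdir -p pics
cat > h.py <<'E'
import numpy as np, cv2
from scipy.spatial.transform import Rotation as R
from cell import bot, snapshot, camera_params
def tool():
    s=bot.sense(); T=np.eye(4); T[:3,:3]=R.from_rotvec(s["orientation"]).as_matrix(); T[:3,3]=s["position"]; return T
def cam(name):
    p=camera_params(name); K=np.array(p["camera_matrix"])
    W=tool()@np.array(p["T_tool_cam"]) if name=="wrist" else np.linalg.inv(np.array(p["camera_from_world"]))
    return K,W
def shot(name):
    K,W=cam(name); im,d=snapshot(name); return im,d,K,W
def cloud(d,K,W):
    v,u=np.mgrid[:d.shape[0],:d.shape[1]]
    P=np.stack([(u-K[0,2])/K[0,0]*d,(v-K[1,2])/K[1,1]*d,d],-1)
    return P@W[:3,:3].T+W[:3,3]
def rel(Tgt):
    "shift mm / turn deg of target pose in present tool frame"
    M=np.linalg.inv(tool())@Tgt
    return (M[:3,3]*1000).round(1), np.degrees(R.from_matrix(M[:3,:3]).as_rotvec()).round(1)
E
python3 - <<'E'
from h import *
for n in("top","side"):
    im,d,K,W=shot(n); np.savez(n,im=im,d=d,K=K,W=W)
    cv2.imwrite(f"pics/{n}.png",cv2.resize(im[...,::-1],(784,588)))
    print(n,K.round(1).tolist(),W.round(3).tolist(),(d>0).mean())
print(bot.sense())
print(camera_params("wrist"))
E
```

```text
pics
top [[473.4, 0.0, 285.5], [0.0, 473.4, 208.1], [0.0, 0.0, 1.0]] [[-0.017, -0.986, 0.168, 0.394], [-1.0, 0.015, -0.015, 0.069], [0.012, -0.169, -0.986, 1.323], [0.0, 0.0, 0.0, 1.0]] 0.995829081632653
side [[449.0, 0.0, 281.0], [0.0, 449.0, 212.6], [0.0, 0.0, 1.0]] [[0.961, -0.109, 0.254, 0.232], [-0.277, -0.396, 0.875, -1.242], [0.005, -0.912, -0.411, 0.679], [0.0, 0.0, 0.0, 1.0]] 0.901016156462585
{'t': 0.1, 'joint_positions': array([ 1.09358493e+00,  1.31042112e-01,  1.48918075e+00,  1.56144424e-05,
        1.52298210e+00, -8.53809606e-02]), 'joint_vel': array([-0.00026187,  0.00094878, -0.00127612,  0.00225018, -0.0020968 ,
        0.00037703]), 'joint_torque': array([ 1.15577965e-03, -5.61344111e+01, -4.93093586e+01,  7.70844170e-02,
        2.91673344e-02, -3.93340042e-05]), 'position': array([0.22885778, 0.55408955, 0.21771264]), 'orientation': array([-6.11466954e-01, -3.08103887e+00,  2.42590578e-03]), 'force': array([-0.23799523,  0.29380723, -0.06644038]), 'moment': array([-0.02034253, -0.03772032, -0.07563624]), 'opening': 0.0930627788174373}
{'camera_matrix': array([[301.73504507,   0.        , 278.16801444],
       [  0.        , 301.73504507, 213.86513193],
       [  0.        ,   0.        ,   1.        ]]), 'T_tool_cam': array([[-8.87620963e-04, -9.69604417e-01, -2.44676288e-01,
         6.88549948e-02],
       [ 9.99999561e-01, -7.87285349e-04, -5.07876031e-04,
        -6.62185008e-04],
       [ 2.99808787e-04, -2.44676631e-01,  9.69604691e-01,
        -1.66819859e-01],
       [ 0.00000000e+00,  0.00000000e+00,  0.00000000e+00,
         1.00000000e+00]])}
```

View pics/top.png

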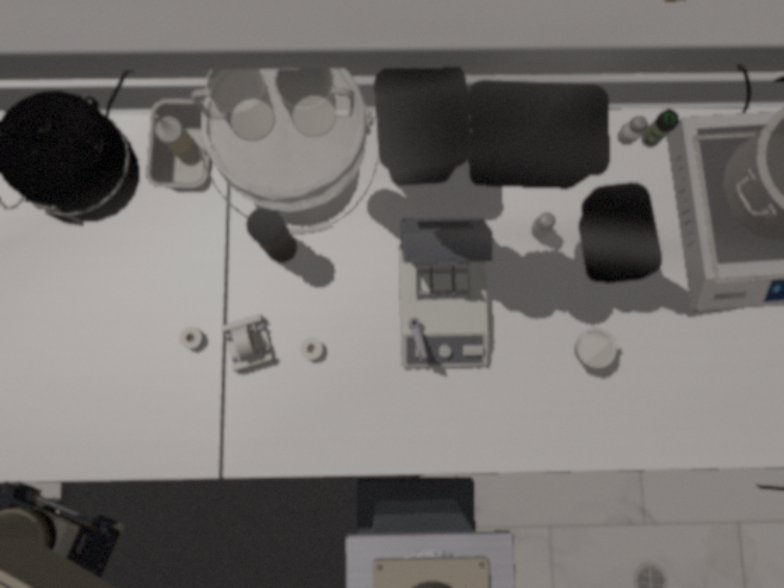

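View pics/side.png

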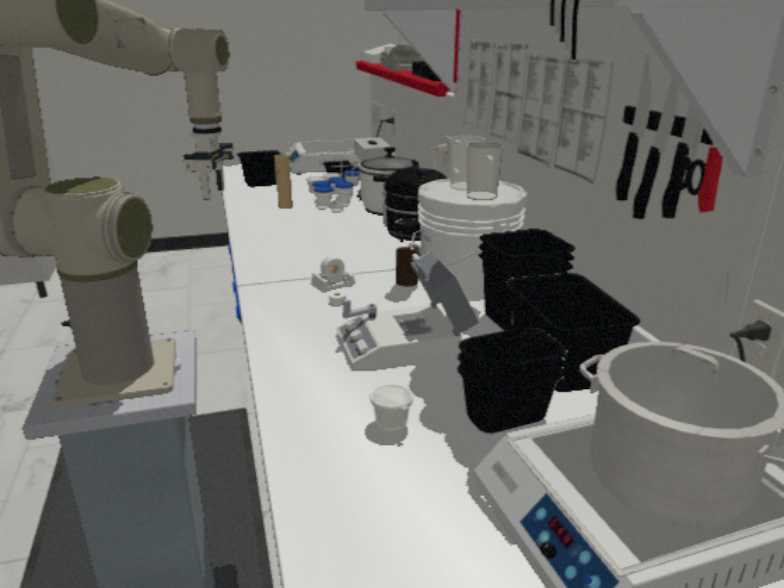

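Top view: the printer is at about (445,295) with its front toward the robot, and the lid is open at its back. The cradle is on the left at (249,342) with a roll standing in it. Small look-alike rolls lie flat at (192,338) and (313,349). The largest, standing in the cradle, fits the description. Next I measure and take an enlarged crop.

```bash
cat > m1.py <<'E'
from h import *
f=np.load("top.npz"); im,d,K,W=f["im"],f["d"],f["K"],f["W"]
C=cloud(d,K,W)
def blob(u0,u1,v0,v1,zlo,zhi,name):
    m=np.zeros(d.shape,np.uint8); m[v0:v1,u0:u1]=1
    m&=((C[...,2]>zlo)&(C[...,2]<zhi)).astype(np.uint8)
    n,l,st,_=cv2.connectedComponentsWithStats(m)
    k=1+np.argmax(st[1:,4]); P=C[l==k]
    r=cv2.minAreaRect((P[:,:2]*1000).astype(np.float32))
    print(name,len(P),"rect c",np.round(r[0],1),"size",np.round(r[1],1),"ang",round(r[2],1),"zmed",np.median(P[:,2]).round(4),"zmax",P[:,2].max().round(3))
    return P
print("table z",np.median(C[300:320,200:250,2]))
blob(270,365,150,275,.010,.058,"printer body")
blob(270,365,150,275,.040,.050,"deck")
blob(270,365,140,200,.058,.25,"lid")
blob(285,320,220,275,.056,.12,"latch")
blob(150,205,215,275,.006,.09,"cradle")
blob(150,205,215,275,.045,.09,"roll")
blob(125,150,225,255,.006,.09,"small L"); blob(210,240,235,265,.006,.09,"small R")
blob(405,450,225,275,.02,.09,"cup"); blob(375,405,145,180,.02,.12,"shaker"); blob(170,215,140,190,.1,.25,"jar")
a=cv2.resize(im[205:275,120:240,::-1],None,fx=5,fy=5,interpolation=cv2.INTER_CUBIC)[:, :600]
b=cv2.resize(im[150:270,275:360,::-1],None,fx=2.9,fy=2.9,interpolation=cv2.INTER_CUBIC)[:350]
b=cv2.copyMakeBorder(b,0,350-b.shape[0],0,0,0)
cv2.imwrite("pics/crop.png",cv2.convertScaleAbs(np.hstack([a[:350],b])[:, :800],alpha=1.3))
E
python3 m1.py
```

```text
table z 0.00045240593226580916
printer body 4401 rect c [589.  -34.9] size [245.7 171. ] ang 0.3 zmed 0.0419 zmax 0.055
deck 2262 rect c [603.5 -34.5] size [171.9 187.4] ang 89.0 zmed 0.045 zmax 0.05
lid 2033 rect c [692.1 -34.7] size [161.9 117.6] ang 87.8 zmed 0.1694 zmax 0.193
latch 201 rect c [515.6  18.4] size [83.5 20.1] ang 11.5 zmed 0.0727 zmax 0.107
cradle 1066 rect c [517.4 350.4] size [107.6  81.1] ang 15.7 zmed 0.0268 zmax 0.082
roll 280 rect c [517.8 351. ] size [62.3 28.6] ang 15.5 zmed 0.072 zmax 0.082
small L 212 rect c [528.9 464.5] size [45.2 47.4] ang 41.2 zmed 0.0203 zmax 0.029
small R 196 rect c [505.1 225.9] size [43.6 42.4] ang 44.6 zmed 0.0204 zmax 0.027
cup 681 rect c [ 494.  -323.2] size [76.2 75.8] ang 64.7 zmed 0.0572 zmax 0.066
shaker 237 rect c [ 739.5 -236.5] size [39.7 35.3] ang 43.7 zmed 0.0763 zmax 0.092
jar 1035 rect c [720.1 290.6] size [131.4  78. ] ang 76.5 zmed 0.18 zmax 0.25
```

View pics/crop.png

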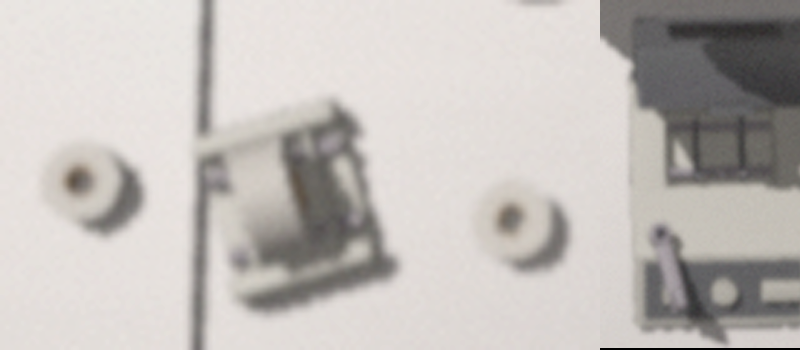

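```bash
cat >> h.py <<'E'
def pose(x,y,z,a=90,tilt=0):
    "mm, a = world heading of tool y (deg), tilt: upper end toward tool +x"
    a=np.radians(a); Y=np.array([np.cos(a),np.sin(a),0]); Z=np.array([0,0,-1.]); X=np.cross(Y,Z)
    T=np.eye(4); T[:3,:3]=np.c_[X,Y,Z]@R.from_euler("y",-tilt,degrees=True).as_matrix(); T[:3,3]=np.array([x,y,z])/1000; return T
def st():
    s=bot.sense(); print("t",round(s["t"],2),"p",(s["position"]*1000).round(1),"q",s["joint_positions"].round(2),"F",s["force"].round(1),"open",round(s["opening"],4))
E
python3 - <<'E'
from h import *
print(pose(0,0,0,90,30).round(2)[:3,:3])
f=np.load("top.npz"); C=cloud(f["d"],f["K"],f["W"])
print("bins behind zmax", C[50:135,265:435,2].max(), "x front edge", np.sort(C[50:150,265:435][C[50:150,265:435,2]>.06][:,0])[:1])
for u in (300,340,380): print(u,[tuple((C[v,u]*1000).round(0)) for v in range(100,170,8)])
print(rel(pose(517.5,351,160,105.5)))
E
```

```text
[[-0.87  0.    0.5 ]
 [ 0.    1.   -0.  ]
 [-0.5   0.   -0.87]]
bins behind zmax 1.323164185243196 x front edge [0.39371957]
300 [(np.float64(922.0), np.float64(3.0), np.float64(50.0)), (np.float64(900.0), np.float64(4.0), np.float64(46.0)), (np.float64(826.0), np.float64(11.0), np.float64(178.0)), (np.float64(835.0), np.float64(7.0), np.float64(95.0)), (np.float64(843.0), np.float64(3.0), np.float64(6.0)), (np.float64(819.0), np.float64(4.0), np.float64(4.0)), (np.float64(796.0), np.float64(4.0), np.float64(1.0)), (np.float64(752.0), np.float64(8.0), np.float64(71.0)), (np.float64(706.0), np.float64(13.0), np.float64(157.0))]
340 [(np.float64(940.0), np.float64(-117.0), np.float64(3.0)), (np.float64(915.0), np.float64(-116.0), np.float64(4.0)), (np.float64(891.0), np.float64(-115.0), np.float64(2.0)), (np.float64(832.0), np.float64(-101.0), np.float64(97.0)), (np.float64(840.0), np.float64(-113.0), np.float64(9.0)), (np.float64(818.0), np.float64(-113.0), np.float64(0.0)), (np.float64(794.0), np.float64(-112.0), np.float64(1.0)), (np.float64(747.0), np.float64(-100.0), np.float64(82.0)), (np.float64(701.0), np.float64(-87.0), np.float64(170.0))]
380 [(np.float64(938.0), np.float64(-235.0), np.float64(6.0)), (np.float64(914.0), np.float64(-234.0), np.float64(4.0)), (np.float64(891.0), np.float64(-234.0), np.float64(-1.0)), (np.float64(812.0), np.float64(-198.0), np.float64(150.0)), (np.float64(830.0), np.float64(-223.0), np.float64(34.0)), (np.float64(818.0), np.float64(-230.0), np.float64(-2.0)), (np.float64(794.0), np.float64(-229.0), np.float64(-3.0)), (np.float64(769.0), np.float64(-227.0), np.float64(-1.0)), (np.float64(736.0), np.float64(-218.0), np.float64(35.0))]
(array([-344.3,  -77.4,   57.8]), array([ -0.1,  -0. , -38. ]))
```

Call:
{"api": "send_rows", "payload": {"increments": [{"turn": [0, 0, -38], "xyz": [-344, -77, 58], "claw": 0}, {"turn": [0, 0, -38], "xyz": [-344, -77, 58], "claw": 0}, {"turn": [0, 0, -38], "xyz": [-344, -77, 58], "claw": 0}, {"turn": [0, 0, -38], "xyz": [-344, -77, 58], "claw": 0}, {"turn": [0, 0, -38], "xyz": [-344, -77, 58], "claw": 0}, {"turn": [0, 0, -38], "xyz": [-344, -77, 58], "claw": 0}, {"turn": [0, 0, -38], "xyz": [-344, -77, 58], "claw": 0}, {"turn": [0, 0, -38], "xyz": [-344, -77, 58], "claw": 0}]}}

```text
t: 1.1
position: [0.5168, 0.3515, 0.1593]
orientation: [0.424, -3.111, 0.002]
force: [0.3, 0.1, -0.7]
opening: 0.0932
```

Run:
```python
from h import *
st()
im,d,K,W=shot("wrist"); C=cloud(d,K,W)
cv2.imwrite("pics/w1.png",im[...,::-1])
near=np.hypot(C[...,0]-.5175,C[...,1]-.351)<.06
for lo,hi,n in((.045,.09,"roll"),(.006,.09,"cradle")):
    m=(near if n=="roll" else np.hypot(C[...,0]-.5175,C[...,1]-.351)<.075)&(C[...,2]>lo)&(C[...,2]<hi)
    P=(C[m]*1000).astype(np.float32); r=cv2.minAreaRect(P[:,:2]); print(n,len(P),r,P[:,2].max())
m=near&(C[...,2]>.066)&(C[...,2]<.09); P=(C[m]*1000).astype(np.float32); print("top cap",cv2.minAreaRect(P[:,:2]),np.percentile(P[:,2],98))
```

```text
t 1.1 p [516.8 351.5 159.3] q [ 0.52  0.23  1.48 -0.    1.43 -1.33] F [ 0.3  0.1 -0.7] open 0.0932Traceback (most recent call last):
  File "<stdin>", line 8, in <module>
cv2.error: OpenCV(4.12.0) /io/opencv/modules/imgproc/src/convhull.cpp:143: error: (-215:Assertion failed) total >= 0 && (depth == CV_32F || depth == CV_32S) in function 'convexHull'
```

View pics/w1.png

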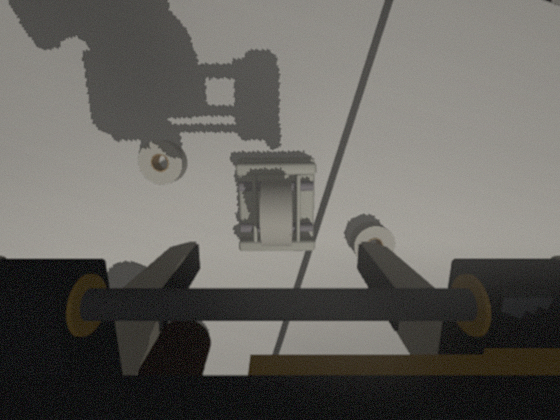

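```bash
cat > m2.py <<'E'
from h import *
st()
im,d,K,W=shot("wrist"); C=cloud(d,K,W)
print("depth valid",(d>0).mean(),"at cradle",(C[200,275]*1000).round(1),d[200,275], "table",(C[100,330]*1000).round(1))
p=np.linalg.inv(W)@np.array([.5175,.351,.0775,1]); print("predict roll top px",(K@p[:3]/p[2]).round(1))
g=im.mean(2).astype(int); print(g[205,225:325:2])
E
python3 m2.py
```

```text
t 1.15 p [516.5 352.1 159.6] q [ 0.52  0.23  1.48 -0.    1.43 -1.33] F [-0.  -1.  -0.9] open 0.0929
depth valid 0.9836267006802721 at cradle [500.4 345.   72.5] 0.25890526 table [399.6 374.6   0. ]
predict roll top px [276.4 221.8   1. ]
[154 155 152 156 155 154 102 104 129 127 114  81  82  80  79  74  74 104
 115 114 116 119 117 115 117 117 119 116 113 117 117 120 118  99  76  84
 133 128 139 136 142 135 139 133 136 155 156  99  73  73]
```

```bash
cat >> m2.py <<'E'
D=np.hypot(C[...,0]-.5175,C[...,1]-.351)
for lo,hi,rad,n in((.045,.09,.06,"roll"),(.066,.09,.06,"cap"),(.006,.09,.075,"cradle")):
    m=(D<rad)&(C[...,2]>lo)&(C[...,2]<hi); P=(C[m]*1000)
    r=cv2.minAreaRect(P[:,:2].astype(np.float32).copy()); print(n,len(P),np.round(r[0],1),np.round(r[1],1),round(r[2],1),"z",np.percentile(P[:,2],98).round(1))
E
python3 m2.py
```

```text
t 1.2 p [516.3 352.5 159.9] q [ 0.52  0.23  1.48 -0.    1.43 -1.33] F [-0.5 -1.   0.2] open 0.0934
depth valid 0.983703231292517 at cradle [500.2 345.3  73.8] 0.257874 table [3.995e+02 3.749e+02 2.000e-01]
predict roll top px [276.  221.7   1. ]
[155 152 152 156 154 143  95 105 128 131 105  76  75  74  78  75  77 116
 116 114 116 113 118 116 120 116 121 116 119 119 118 117 121  86  74  95
 136 120 137 138 135 139 136 130 153 153 149  89  76  73]
roll 2066 [516.2 349.5] [60.1 27.8] 15.7 z 78.5
cap 1669 [516.9 349.5] [50.8 27.5] 16.1 z 78.6
cradle 6976 [515.4 349.1] [96.4 80.2] 16.3 z 78.0
```

Run:
```python
from h import *
print(rel(pose(517,350,36.5,106)))
```

```text
(array([ -0. ,  -2.6, 123.6]), array([-0. , -0.1, -0.3]))
```

Call:
{"api": "send_rows", "payload": {"increments": [{"turn": [0, 0, 0], "xyz": [0, -2.5, 40], "claw": 0}, {"turn": [0, 0, 0], "xyz": [0, -2.5, 80], "claw": 0}, {"turn": [0, 0, 0], "xyz": [0, -2.5, 110], "claw": 0}, {"turn": [0, 0, 0], "xyz": [0, -2.5, 123.5], "claw": 0}, {"turn": [0, 0, 0], "xyz": [0, -2.5, 123.5], "claw": 100}, {"turn": [0, 0, 0], "xyz": [0, -2.5, 123.5], "claw": 150}, {"turn": [0, 0, 0], "xyz": [0, -2.5, 123.5], "claw": 200}, {"turn": [0, 0, 0], "xyz": [0, -2.5, 123.5], "claw": 230}]}}

```text
t: 2.25
position: [0.5176, 0.3504, 0.0377]
orientation: [-0.428, 3.112, -0.001]
force: [-0.5, 0.5, -0.1]
opening: 0.0579
```

Call:
{"api": "send_rows", "payload": {"increments": [{"turn": [0, 0, 0], "xyz": [0, 0, 0], "claw": 230}, {"turn": [0, 0, 0], "xyz": [0, 0, 0], "claw": 230}, {"turn": [0, 0, 0], "xyz": [0, 0, 0], "claw": 230}]}}

```text
t: 2.62
position: [0.5176, 0.3504, 0.0377]
orientation: [-0.428, 3.112, -0.001]
force: [-0.4, -0.1, -0.7]
opening: 0.0276
```

Run:
```python
from h import *
print(rel(pose(517,350,240,106)),rel(pose(610,-35,250,90)))
```

```text
(array([   0.6,   -0.3, -202.3]), array([-0. ,  0. , -0.4])) (array([  14.8, -396.2, -212.1]), array([-0. ,  0. , 15.6]))
```

Call:
{"api": "send_rows", "payload": {"increments": [{"turn": [0, 0, 0], "xyz": [0, 0, -40], "claw": 230}, {"turn": [0, 0, 0], "xyz": [0, 0, -90], "claw": 230}, {"turn": [0, 0, 2], "xyz": [2, -30, -140], "claw": 230}, {"turn": [0, 0, 4], "xyz": [4, -80, -190], "claw": 230}, {"turn": [0, 0, 6], "xyz": [6, -130, -212], "claw": 230}, {"turn": [0, 0, 8], "xyz": [8, -190, -212], "claw": 230}, {"turn": [0, 0, 10], "xyz": [10, -240, -212], "claw": 230}, {"turn": [0, 0, 12], "xyz": [12, -290, -212], "claw": 230}]}}

```text
t: 3.62
position: [0.5841, 0.0662, 0.2497]
orientation: [-0.098, 3.139, -0.0]
force: [0.6, 0.3, -2.5]
opening: 0.0278
```

Run:
```python
from h import *
st(); print(rel(pose(610,-35,250,90)))
```

```text
t 3.62 p [584.1  66.2 249.7] q [ 0.03  0.09  1.48 -0.    1.58 -1.61] F [ 0.6  0.3 -2.5] open 0.0278
(array([ -19.5, -102.6,   -0.3]), array([-0. ,  0. ,  3.6]))
```

Call:
{"api": "send_rows", "payload": {"increments": [{"turn": [0, 0, 3.6], "xyz": [-19.5, -55, 0], "claw": 230}, {"turn": [0, 0, 3.6], "xyz": [-19.5, -102.5, 0], "claw": 230}, {"turn": [0, 0, 3.6], "xyz": [-19.5, -102.5, 0], "claw": 230}, {"turn": [0, 0, 3.6], "xyz": [-19.5, -102.5, 0], "claw": 230}]}}

```text
t: 4.12
position: [0.6097, -0.0346, 0.2493]
orientation: [-0.002, -3.141, -0.0]
force: [-0.2, 0.2, -1.9]
opening: 0.0278
```

```bash
cat > m3.py <<'E'
from h import *
st()
im,d,K,W=shot("wrist"); C=cloud(d,K,W); np.savez("w",im=im,d=d,K=K,W=W)
cv2.imwrite("pics/w2.png",im[...,::-1])
m=(C[...,2]>.010)&(C[...,2]<.058)&(np.abs(C[...,1]+.035)<.12)&(C[...,0]>.42)&(C[...,0]<.75)
n,l,s,_=cv2.connectedComponentsWithStats(m.astype(np.uint8)); k=1+np.argmax(s[1:,4]); B=(C*1000)[l==k]
r=cv2.minAreaRect(B[:,:2].astype(np.float32).copy()); print("body",np.round(r[0],1),np.round(r[1],1),round(r[2],2))
# side lines & front line by robust fit on boundary
D=B
def edge(lo,hi,ax,side,sel):
    xs=[];ys=[]
    for c in np.arange(lo,hi,4):
        q=D[np.abs(D[:,ax]-c)<2]
        if len(q)>8: xs.append(c); ys.append(np.percentile(q[:,1-ax],sel))
    p=np.polyfit(xs,ys,1); return p
for nm,a in(("left",(480,590,0,1,99)),("right",(480,590,0,1,1)),("front",(-110,40,1,0,1))):
    p=edge(*a); print(nm,"slope deg",np.degrees(np.arctan(p[0])).round(2),"at mid",np.polyval(p,(a[0]+a[1])/2).round(1))
# slope crest: fit panel plane, deck plane height
g=cv2.cvtColor(im,cv2.COLOR_RGB2GRAY)
# latch: z>56 in front region
m=(C[...,2]>.056)&(C[...,2]<.115)&(C[...,0]<.575)&(C[...,0]>.44)&(np.abs(C[...,1]+.035)<.1)
P=(C*1000)[m]; r=cv2.minAreaRect(P[:,:2].astype(np.float32).copy()); print("latch",np.round(r[0],1),np.round(r[1],1),round(r[2],1))
P=P[P[:,2]>90]; print("lug top",np.median(P,0).round(1),len(P))
# bright keys on dark panel
E
python3 m3.py
```

```text
t 4.12 p [609.7 -34.6 249.3] q [-0.14  0.15  1.41  0.    1.58 -1.71] F [-0.2  0.2 -1.9] open 0.0278
body [577.7 -35.7] [224.1 170.3] 0.2
left slope deg 0.09 at mid 46.9
right slope deg 0.41 at mid -118.6
front slope deg 11.65 at mid 475.6
latch [515.5  17.3] [83.9 21.4] 12.0
lug top [485.3   7.5 100.9] 223
```

View pics/w2.png

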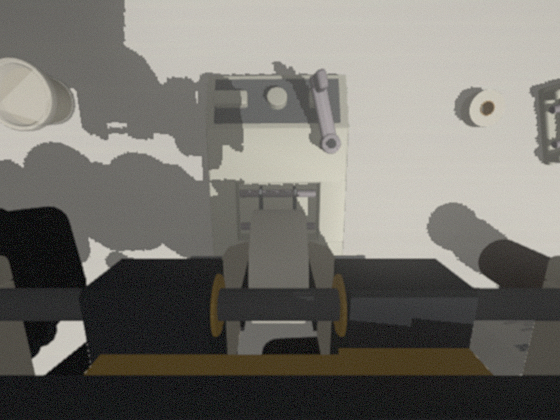

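Run:
```python
from h import *
f=np.load("w.npz"); im,d,K,W=f["im"],f["d"],f["K"],f["W"]; C=cloud(d,K,W)*1000
def px(x,y,z): p=np.linalg.inv(W)@np.array([617.6+x,-35.5+y,z,1000])/1; p=(np.linalg.inv(W)@np.r_[(617.6+x)/1000,(-35.5+y)/1000,z/1000,1]); return (K@p[:3]/p[2]).round(1)[:2]
print("bay corners px",px(-22,52,45),px(-22,-52,45),"roller",px(-7,0,35),"guides",px(-15,20,42),px(-15,-20,42),"round",px(-124,0,40),"bar",px(-124,-55,40),"bay front rim col275:")
g=im.mean(2).astype(int)
print([(v,g[v,275],*C[v,275].round(0)) for v in range(174,204,2)])
print("row 200",[(u,g[200,u],*C[200,u].round(0)[1:]) for u in range(228,332,4)])
```

```text
bay corners px [319.6 183.4] [235.5 183.6] roller [277.6 194. ] guides [293.5 188.7] [261.6 188.8] round [277.3  96.3] bar [230.4  96.4] bay front rim col275:
[(174, np.int64(189), np.float64(584.0), np.float64(-39.0), np.float64(46.0)), (176, np.int64(190), np.float64(586.0), np.float64(-39.0), np.float64(46.0)), (178, np.int64(190), np.float64(589.0), np.float64(-39.0), np.float64(45.0)), (180, np.int64(188), np.float64(591.0), np.float64(-39.0), np.float64(46.0)), (182, np.int64(176), np.float64(594.0), np.float64(-39.0), np.float64(45.0)), (184, np.int64(145), np.float64(601.0), np.float64(-39.0), np.float64(15.0)), (186, np.int64(109), np.float64(603.0), np.float64(-39.0), np.float64(15.0)), (188, np.int64(108), np.float64(606.0), np.float64(-39.0), np.float64(14.0)), (190, np.int64(104), np.float64(606.0), np.float64(-39.0), np.float64(34.0)), (192, np.int64(97), np.float64(608.0), np.float64(-39.0), np.float64(34.0)), (194, np.int64(92), np.float64(610.0), np.float64(-39.0), np.float64(37.0)), (196, np.int64(90), np.float64(613.0), np.float64(-39.0), np.float64(34.0)), (198, n
[... 1054 characters left out ...]
0)), (284, np.int64(110), np.float64(-27.0), np.float64(14.0)), (288, np.int64(108), np.float64(-22.0), np.float64(17.0)), (292, np.int64(95), np.float64(-16.0), np.float64(15.0)), (296, np.int64(96), np.float64(-12.0), np.float64(43.0)), (300, np.int64(190), np.float64(-5.0), np.float64(17.0)), (304, np.int64(194), np.float64(0.0), np.float64(15.0)), (308, np.int64(125), np.float64(6.0), np.float64(14.0)), (312, np.int64(109), np.float64(11.0), np.float64(15.0)), (316, np.int64(105), np.float64(16.0), np.float64(16.0)), (320, np.int64(168), np.float64(17.0), np.float64(46.0)), (324, np.int64(192), np.float64(23.0), np.float64(45.0)), (328, np.int64(193), np.float64(28.0), np.float64(46.0))]
```

Run:
```python
from h import *
print(rel(pose(569,-35.4,150,90,35)))
```

```text
(array([40.8, -1.5, 99.5]), array([  0., -35.,  -0.]))
```

Call:
{"api": "send_rows", "payload": {"increments": [{"turn": [0, -9, 0], "xyz": [20, -1, 20], "claw": 230}, {"turn": [0, -18, 0], "xyz": [41, -1.5, 40], "claw": 230}, {"turn": [0, -26, 0], "xyz": [41, -1.5, 60], "claw": 230}, {"turn": [0, -35, 0], "xyz": [41, -1.5, 80], "claw": 230}, {"turn": [0, -35, 0], "xyz": [41, -1.5, 99.5], "claw": 230}, {"turn": [0, -35, 0], "xyz": [41, -1.5, 99.5], "claw": 230}, {"turn": [0, -35, 0], "xyz": [41, -1.5, 99.5], "claw": 230}]}}

```text
t: 5.05
position: [0.5703, -0.0349, 0.1525]
orientation: [-0.002, 2.528, 0.0]
force: [-0.2, 0.3, -0.4]
opening: 0.0276
```

Run:
```python
from h import *
st(); print(rel(pose(637.6,-35.4,54.3,90,35)),rel(pose(637.6,-35.4,50.3,90,35)))
im,d,K,W=shot("side"); cv2.imwrite("pics/s2.png",cv2.resize(im[150:280,200:380,::-1],None,fx=4,fy=4,interpolation=cv2.INTER_CUBIC))
```

```text
t 5.05 p [570.3 -34.9 152.5] q [-0.24 -0.5   2.29  0.2   0.76 -1.92] F [-0.2  0.3 -0.4] open 0.0276
(array([  1.5,  -0.6, 119. ]), array([0. , 0.2, 0.1])) (array([  3.8,  -0.6, 122.3]), array([0. , 0.2, 0.1]))
```

View pics/s2.png

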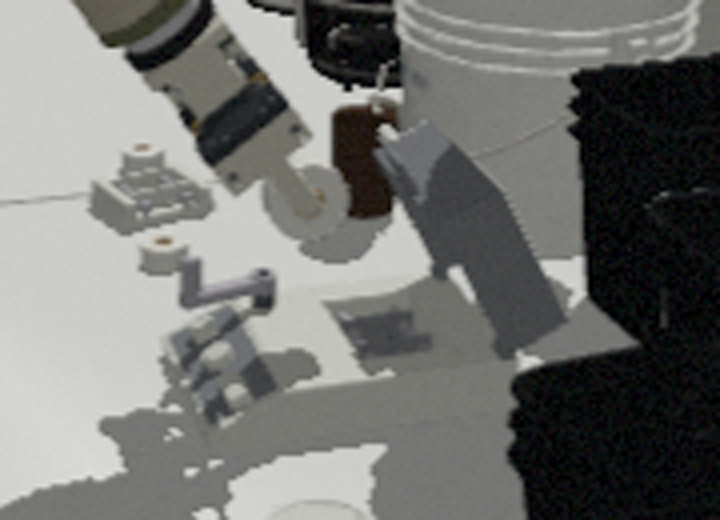

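Call:
{"api": "send_rows", "payload": {"increments": [{"turn": [0, 0, 0], "xyz": [1.5, -0.5, 40], "claw": 230}, {"turn": [0, 0, 0], "xyz": [1.5, -0.5, 80], "claw": 230}, {"turn": [0, 0, 0], "xyz": [1.5, -0.5, 107], "claw": 230}, {"turn": [0, 0, 0], "xyz": [1.5, -0.5, 119], "claw": 230}, {"turn": [0, 0, 0], "xyz": [1.5, -0.5, 119], "claw": 230}, {"turn": [0, 0, 0], "xyz": [1.5, -0.5, 119], "claw": 230}]}}

```text
t: 5.85
position: [0.6389, -0.0356, 0.0561]
orientation: [-0.002, 2.526, -0.0]
force: [0.2, 0.6, -0.8]
opening: 0.0276
```

Run:
```python
from h import *
st(); print(rel(pose(637.6,-35.4,51.3,90,35)),rel(pose(637.6,-35.4,50.3,90,35)))
```

```text
t 5.85 p [638.9 -35.6  56.1] q [-0.21 -0.1   2.17  0.26  0.48 -1.98] F [ 0.2  0.6 -0.8] open 0.0276
(array([3.8, 0.2, 3.1]), array([0. , 0.3, 0.1])) (array([4.4, 0.2, 3.9]), array([0. , 0.3, 0.1]))
```

Call:
{"api": "send_rows", "payload": {"increments": [{"turn": [0, 0, 0], "xyz": [2, 0, 1], "claw": 230}, {"turn": [0, 0, 0], "xyz": [3, 0, 2], "claw": 230}, {"turn": [0, 0, 0], "xyz": [3.8, 0, 3], "claw": 230}, {"turn": [0, 0, 0], "xyz": [3.8, 0, 3], "claw": 230}]}}

```text
t: 6.35
position: [0.6374, -0.0356, 0.0513]
orientation: [-0.002, 2.526, -0.0]
force: [-0.5, 0.2, -0.7]
opening: 0.0279
```

Call:
{"api": "send_rows", "payload": {"increments": [{"turn": [0, 0, 0], "xyz": [0.6, 0, 0.8], "claw": 230}, {"turn": [0, 0, 0], "xyz": [0.6, 0, 0.8], "claw": 230}, {"turn": [0, 0, 0], "xyz": [0.6, 0, 0.8], "claw": 230}]}}

```text
t: 6.72
position: [0.6373, -0.0356, 0.0503]
orientation: [-0.002, 2.526, -0.0]
force: [-0.2, 0.5, -1.5]
opening: 0.0277
```

Call:
{"api": "send_rows", "payload": {"increments": [{"turn": [0, 0, 0], "xyz": [0.6, 0, 0.8], "claw": 230}, {"turn": [0, 0, 0], "xyz": [0.6, 0, 0.8], "claw": 230}, {"turn": [0, 0, 0], "xyz": [0.6, 0, 0.8], "claw": 230}]}}

```text
t: 7.1
position: [0.6377, -0.0356, 0.0499]
orientation: [-0.002, 2.525, -0.0]
force: [-4.3, 0.7, 4.8]
opening: 0.0279
```

Call:
{"api": "send_rows", "payload": {"increments": [{"turn": [0, 0, 0], "xyz": [0.8, 0, -0.5], "claw": 230}, {"turn": [0, 0, 0], "xyz": [1.2, 0, 0], "claw": 230}, {"turn": [0, 0, 0], "xyz": [1.2, 0, 0], "claw": 230}]}}

```text
t: 7.48
position: [0.6374, -0.0358, 0.05]
orientation: [-0.002, 2.524, -0.001]
force: [1.0, 0.7, 2.4]
opening: 0.0279
```

Call:
{"api": "send_rows", "payload": {"increments": [{"turn": [0, 0, 0], "xyz": [0, 0, 0], "claw": 160}, {"turn": [0, 0, 0], "xyz": [0, 0, 0], "claw": 130}, {"turn": [0, 0, 0], "xyz": [0, 0, 0], "claw": 110}, {"turn": [0, 0, 0], "xyz": [0, 0, 0], "claw": 100}, {"turn": [0, 0, 0], "xyz": [0, 0, 0], "claw": 100}]}}

```text
t: 8.1
position: [0.6374, -0.0358, 0.0499]
orientation: [-0.002, 2.524, -0.001]
force: [-0.7, 0.6, -0.4]
opening: 0.0563
```

Call:
{"api": "send_rows", "payload": {"increments": [{"turn": [0, 0, 0], "xyz": [0, 0, -20], "claw": 100}, {"turn": [0, 0, 0], "xyz": [0, 0, -60], "claw": 100}, {"turn": [0, 0, 0], "xyz": [0, 0, -110], "claw": 100}, {"turn": [0, 0, 0], "xyz": [0, 0, -140], "claw": 100}, {"turn": [0, 0, 0], "xyz": [0, 0, -140], "claw": 100}, {"turn": [0, 0, 0], "xyz": [0, 0, -140], "claw": 100}]}}

```text
t: 8.85
position: [0.5563, -0.0358, 0.1634]
orientation: [-0.002, 2.524, -0.001]
force: [-0.5, 0.8, -0.7]
opening: 0.0567
```

Run:
```python
from h import *
st()
im,d,K,W=shot("wrist"); C=cloud(d,K,W)*1000
cv2.imwrite("pics/w3.png",im[...,::-1])
m=(abs(C[...,0]-632)<45)&(abs(C[...,1]+35)<30)&(C[...,2]>60)&(C[...,2]<100); P=C[m]
r=cv2.minAreaRect(P[:,:2].astype(np.float32).copy()); print("roll",len(P),np.round(r[0],1),np.round(r[1],1),round(r[2],1),"z98",np.percentile(P[:,2],98))
im,d,K,W=shot("side"); C=cloud(d,K,W)*1000; m=(abs(C[...,1]+35)<110)&(C[...,0]>610)&(C[...,0]<760)&(C[...,2]>100)&(C[...,2]<230)
P=C[m]; print("lid z max",np.percentile(P[:,2],99.5), "x there",P[P[:,2]>np.percentile(P[:,2],98),0].mean(), "x min", np.percentile(P[:,0],1))
f=np.load("top.npz"); C=cloud(f["d"],f["K"],f["W"])*1000
m=(abs(C[...,1]+35)<60)&(C[...,0]>640)&(C[...,0]<780)&(C[...,2]>60); P=C[m]
for x in range(660,780,8):
    q=P[abs(P[:,0]-x)<4]
    if len(q): print(x,np.median(q[:,2]).round(1),end="; ")
```

```text
t 8.85 p [556.3 -35.8 163.4] q [-0.26 -0.57  2.31  0.21  0.8  -1.93] F [-0.5  0.8 -0.7] open 0.0567
roll 1542 [624.8 -35.9] [50.4 27.7] 1.0 z98 89.49363569676429
lid z max 188.136388092512 x there 645.7436156981236 x min 634.1927148268193
660 167.7; 668 171.4; 676 175.1; 684 179.6; 692 183.4; 700 171.3; 708 155.6; 716 143.3; 724 128.8; 732 710.0; 740 726.3; 748 726.4; 756 726.5; 764 726.6; 772 726.7;
```

View pics/w3.png

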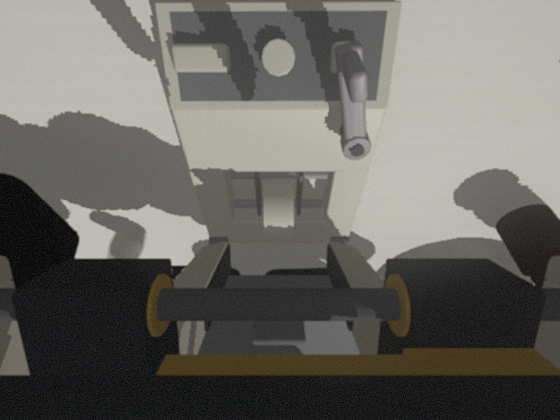

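Roll: seated with its top at z=89.5 (expected 89.5), y=-35.9, between the guides. The lid edge is at about (694,184), which gives θ≈1.096. Next I move behind the lid.

Run:
```python
from h import *
for a in [(570,-35.5,240,90,20),(620,-35.5,280,90,0),(725,-35.5,260,90,0)]: print(rel(pose(*a)))
```

```text
(array([-56.5,   0.1, -55.4]), array([ 0. , 15.2,  0.1]))
(array([-120.4,   -0. ,  -59.2]), array([ 0. , 35.2,  0.1]))
(array([-194.6,   -0.2,   17.7]), array([ 0. , 35.2,  0.1]))
```

Call:
{"api": "send_rows", "payload": {"increments": [{"turn": [0, 8, 0], "xyz": [-28, 0, -28], "claw": 200}, {"turn": [0, 15, 0], "xyz": [-56, 0, -55], "claw": 255}, {"turn": [0, 25, 0], "xyz": [-90, 0, -58], "claw": 255}, {"turn": [0, 35, 0], "xyz": [-120, 0, -59], "claw": 255}, {"turn": [0, 35, 0], "xyz": [-158, 0, -20], "claw": 255}, {"turn": [0, 35, 0], "xyz": [-195, 0, 18], "claw": 255}, {"turn": [0, 35, 0], "xyz": [-195, 0, 18], "claw": 255}, {"turn": [0, 35, 0], "xyz": [-195, 0, 18], "claw": 255}]}}

```text
t: 9.95
position: [0.7251, -0.0351, 0.257]
orientation: [-0.003, 3.141, 0.0]
force: [-0.2, -0.2, 0.5]
opening: 0.0009
```

Run:
```python
from h import *
st(); print(rel(pose(724,-35.5,172,90,0)))
for th in (62.8,56,49,42,35,28,21,14,7,3,0,-1.5):
    a=np.radians(th+26.4); print(th,(702.6-123.9*np.cos(a)+7.5).round(1),(47+123.9*np.sin(a)).round(1))
```

```text
t 9.95 p [725.1 -35.1 257. ] q [-0.12  0.47  1.01  0.    1.66 -1.69] F [-0.2 -0.2  0.5] open 0.0009
(array([ 1.1, -0.4, 85. ]), array([0. , 0. , 0.1]))
62.8 708.4 170.9
56 693.7 169.8
49 678.9 166.9
42 664.5 162.2
35 650.8 155.8
28 638.0 147.7
21 626.2 138.2
14 615.7 127.3
7 606.7 115.2
3 602.2 107.8
0 599.1 102.1
-1.5 597.7 99.2
```

Call:
{"api": "send_rows", "payload": {"increments": [{"turn": [0, 0, 0], "xyz": [1, 0, 30], "claw": 255}, {"turn": [0, 0, 0], "xyz": [1, 0, 65], "claw": 255}, {"turn": [0, 0, 0], "xyz": [1, 0, 85], "claw": 255}, {"turn": [0, 0, 0], "xyz": [1, 0, 85], "claw": 255}, {"turn": [0, 0, 0], "xyz": [1, 0, 85], "claw": 255}]}}

```text
t: 10.58
position: [0.7249, -0.0352, 0.1747]
orientation: [-0.003, 3.138, -0.0]
force: [0.4, 0.6, -0.1]
opening: 0.0002
```

Call:
{"api": "send_rows", "payload": {"increments": [{"turn": [0, 0, 0], "xyz": [16.5, 0, 4], "claw": 255}, {"turn": [0, 0, 0], "xyz": [31, 0, 5], "claw": 255}, {"turn": [0, 0, 0], "xyz": [46, 0, 8], "claw": 255}, {"turn": [0, 0, 0], "xyz": [60.5, 0, 12.5], "claw": 255}, {"turn": [0, 0, 0], "xyz": [74, 0, 19], "claw": 255}, {"turn": [0, 0, 0], "xyz": [87, 0, 27], "claw": 255}, {"turn": [0, 0, 0], "xyz": [99, 0, 36.5], "claw": 255}, {"turn": [0, 0, 0], "xyz": [109, 0, 47.5], "claw": 255}]}}

```text
t: 11.58
position: [0.6174, -0.0357, 0.1296]
orientation: [-0.003, 3.134, -0.001]
force: [-0.7, 0.7, 1.5]
opening: 0.0009
```

Call:
{"api": "send_rows", "payload": {"increments": [{"turn": [0, 0, 0], "xyz": [5, 0, 7], "claw": 255}, {"turn": [0, 0, 0], "xyz": [11, 0, 14.5], "claw": 255}, {"turn": [0, 0, 0], "xyz": [15, 0, 22], "claw": 255}, {"turn": [0, 0, 0], "xyz": [18, 0, 27.5], "claw": 255}, {"turn": [0, 0, 0], "xyz": [18, 0, 28.5], "claw": 255}, {"turn": [0, 0, 0], "xyz": [18, 0, 28.5], "claw": 255}]}}

```text
t: 12.32
position: [0.6, -0.0358, 0.1022]
orientation: [-0.003, 3.133, -0.002]
force: [-3.8, 0.4, 10.1]
opening: 0.0003
```

Call:
{"api": "send_rows", "payload": {"increments": [{"turn": [0, 0, 0], "xyz": [0, 0, 1], "claw": 255}, {"turn": [0, 0, 0], "xyz": [0, 0, 1], "claw": 255}, {"turn": [0, 0, 0], "xyz": [0, 0, -15], "claw": 255}, {"turn": [0, 0, 0], "xyz": [20, 0, -60], "claw": 255}, {"turn": [0, 0, 0], "xyz": [50, 0, -110], "claw": 255}, {"turn": [0, 0, 0], "xyz": [50, 0, -110], "claw": 255}]}}

```text
t: 13.08
position: [0.551, -0.0362, 0.2184]
orientation: [-0.003, 3.123, -0.004]
force: [1.5, 0.5, -0.7]
opening: 0.0005
```

```bash
cat > m4.py <<'E'
from h import *
st()
f,d,K,W=shot("top"); C=cloud(d,K,W)*1000
m=(abs(C[...,1]+35)<60)&(C[...,0]>570)&(C[...,0]<720)&(C[...,2]>50)&(C[...,2]<130); P=C[m]
print("lid top by x",[(x,np.median(P[abs(P[:,0]-x)<4,2]).round(1)) for x in range(580,712,16) if (abs(P[:,0]-x)<4).any()])
m=(C[...,1]>-60)&(C[...,1]<50)&(C[...,0]>460)&(C[...,0]<565)&(C[...,2]>57)&(C[...,2]<112); P=C[m]
if len(P):
    r=cv2.minAreaRect(P[:,:2].astype(np.float32).copy()); print("latch",np.round(r[0],1),np.round(r[1],1),round(r[2],1)); Q=P[P[:,2]>92]; print("lug",np.median(Q,0).round(1) if len(Q) else 0)
im,d,K,W=shot("wrist"); C=cloud(d,K,W)*1000
m=(abs(C[...,1]+35)<60)&(C[...,0]>560)&(C[...,0]<600)&(C[...,2]>85); print("wrist lid z",np.percentile(C[m][:,2],[5,50,95]).round(1) if m.any() else 0)
m=(C[...,1]>-75)&(C[...,1]<60)&(C[...,0]>460)&(C[...,0]<572)&(C[...,2]>57)&(C[...,2]<112); P=C[m]; Q=P[P[:,2]>92]; print("wrist lug",np.median(Q,0).round(1) if len(Q) else 0)
cv2.imwrite("pics/last.png",im[...,::-1])
E
python3 m4.py
```

```text
t 13.07 p [551.  -36.2 218.4] q [-0.16 -0.02  1.64  0.    1.5  -1.73] F [ 1.5  0.5 -0.7] open 0.0005
lid top by x [(580, np.float64(98.2)), (596, np.float64(100.5)), (628, np.float64(103.9)), (644, np.float64(102.7)), (660, np.float64(102.8)), (676, np.float64(103.3)), (692, np.float64(102.5)), (708, np.float64(102.9))]
latch [542.9  10.9] [24.  51.3] 31.5
lug 0
wrist lid z [ 88.5 102.3 103.6]
wrist lug [484.2   7.4 101. ]
```

```bash
cat > lat.py <<'E'
from h import *
P=np.array([547.6,24.5])
def tp(al,g=0,z=80,ov=0):
    a=np.radians(al); q=P+64*np.array([-np.cos(a),-np.sin(a)])+(12.5+g)*np.array([-np.sin(a),np.cos(a)]); return pose(q[0],q[1],z,al,0)
E
python3 - <<'E'
from lat import *
st(); print(rel(tp(15,15,140)), rel(tp(15,15,200)))
E
```

```text
t 13.18 p [549.6 -35.9 213.2] q [-0.16 -0.01  1.65  0.    1.5  -1.73] F [ 0.   1.1 -0.4] open 0.0005
(array([71.7, 70.6, 72.2]), array([ 0.4,  0.6, 75.1])) (array([71. , 70.5, 12.2]), array([ 0.4,  0.6, 75.1]))
```

Call:
{"api": "send_rows", "payload": {"increments": [{"turn": [0, 0, 10], "xyz": [20, 20, 12], "claw": 255}, {"turn": [0, 0, 20], "xyz": [40, 40, 12], "claw": 255}, {"turn": [0, 0, 30], "xyz": [60, 60, 20], "claw": 255}, {"turn": [0, 0, 40], "xyz": [71.5, 70.5, 40], "claw": 255}, {"turn": [0, 0, 50], "xyz": [71.5, 70.5, 50], "claw": 255}, {"turn": [0, 0, 60], "xyz": [71.5, 70.5, 60], "claw": 255}, {"turn": [0, 0, 70], "xyz": [71.5, 70.5, 72], "claw": 255}, {"turn": [0, 0, 75], "xyz": [71.5, 70.5, 72], "claw": 255}]}}

```text
t: 14.18
position: [0.4771, 0.0345, 0.1371]
orientation: [1.912, 2.486, 0.005]
force: [0.9, 0.6, 0.3]
opening: 0.0006
```

Run:
```python
from lat import *
st(); print(rel(tp(15,15,80)))
```

```text
t 14.18 p [477.1  34.5 137.1] q [-0.03 -0.16  1.92 -0.    1.37 -0.29] F [0.9 0.6 0.3] open 0.0006
(array([-0.3,  1.1, 57.1]), array([ 0.3,  0.2, -0.1]))
```

Call:
{"api": "send_rows", "payload": {"increments": [{"turn": [0, 0, 0], "xyz": [0, 1, 25], "claw": 255}, {"turn": [0, 0, 0], "xyz": [0, 1, 45], "claw": 255}, {"turn": [0, 0, 0], "xyz": [0, 1, 57], "claw": 255}, {"turn": [0, 0, 0], "xyz": [0, 1, 57], "claw": 255}]}}

```text
t: 14.68
position: [0.4772, 0.0348, 0.0785]
orientation: [1.914, 2.488, 0.001]
force: [0.6, -0.7, -0.3]
opening: 0.0007
```

Run:
```python
from lat import *
st()
for al in (15,24,33,42,51,60,68): print(al,*rel(tp(al,0,80)))
```

```text
t 14.68 p [477.2  34.8  78.5] q [-0.03 -0.09  1.97 -0.    1.25 -0.29] F [ 0.6 -0.7 -0.3] open 0.0007
15 [-15.6   1.3  -1.5] [ 0.1  0.1 -0.1]
24 [-25.8   0.2  -1.5] [ 0.1  0.1 -9.1]
33 [-36.    0.7  -1.4] [  0.1   0.1 -18.1]
42 [-46.    2.7  -1.4] [  0.1   0.1 -27.1]
51 [-55.6   6.3  -1.4] [  0.1   0.1 -36.1]
60 [-64.5  11.4  -1.4] [  0.1   0.2 -45.1]
68 [-71.7  17.   -1.3] [  0.1   0.2 -53.1]
```

Call:
{"api": "send_rows", "payload": {"increments": [{"turn": [0, 0, 0], "xyz": [-8, 1, -1.5], "claw": 255}, {"turn": [0, 0, 0], "xyz": [-15.5, 1, -1.5], "claw": 255}, {"turn": [0, 0, -9], "xyz": [-26, 0, -1.5], "claw": 255}, {"turn": [0, 0, -18], "xyz": [-36, 1, -1.5], "claw": 255}, {"turn": [0, 0, -27], "xyz": [-46, 3, -1.5], "claw": 255}, {"turn": [0, 0, -36], "xyz": [-55.5, 6.5, -1.5], "claw": 255}, {"turn": [0, 0, -45], "xyz": [-64.5, 11.5, -1.5], "claw": 255}, {"turn": [0, 0, -53], "xyz": [-71.5, 17, -1.5], "claw": 255}]}}

```text
t: 15.68
position: [0.5123, -0.0309, 0.0807]
orientation: [0.596, 3.081, -0.001]
force: [-1.0, 1.8, -0.1]
opening: 0.0005
```

Run:
```python
from lat import *
st()
for al,g in ((68,0),(76,0),(84,0),(90,0),(90,-2)): print(al,*rel(tp(al,g,80)))
```

```text
t 15.68 p [512.3 -30.9  80.7] q [-0.16  0.01  1.88 -0.    1.25 -1.35] F [-1.   1.8 -0.1] open 0.0005
68 [0.5 0.5 0.7] [0.  0.2 0.1]
76 [-8.5 -0.6  0.8] [-0.   0.2 -7.9]
84 [-17.6  -0.5   0.8] [ -0.    0.2 -15.9]
90 [-24.3   0.5   0.8] [ -0.    0.2 -21.9]
90 [-26.2   1.2   0.8] [ -0.    0.2 -21.9]
```

Call:
{"api": "send_rows", "payload": {"increments": [{"turn": [0, 0, -8], "xyz": [-8.5, -0.5, 0.5], "claw": 255}, {"turn": [0, 0, -16], "xyz": [-17.5, -0.5, 0.5], "claw": 255}, {"turn": [0, 0, -22], "xyz": [-24, 0.5, 0.5], "claw": 255}, {"turn": [0, 0, -22], "xyz": [-26, 1, 0.5], "claw": 255}, {"turn": [0, 0, -22], "xyz": [-26.5, 1, 0.5], "claw": 255}, {"turn": [0, 0, -22], "xyz": [-26.5, 1, 0.5], "claw": 255}]}}

```text
t: 16.42
position: [0.5349, -0.0404, 0.0804]
orientation: [0.002, -3.139, 0.002]
force: [-13.7, 1.7, 9.8]
opening: 0.0
```

Call:
{"api": "send_rows", "payload": {"increments": [{"turn": [0, 0, 0], "xyz": [6, 0, 0], "claw": 255}, {"turn": [0, 0, 0], "xyz": [20, 0, 0], "claw": 255}, {"turn": [0, 0, 0], "xyz": [35, 0, -30], "claw": 255}, {"turn": [0, 0, 0], "xyz": [35, 0, -80], "claw": 255}, {"turn": [0, 0, 0], "xyz": [35, 0, -120], "claw": 255}, {"turn": [0, 0, 0], "xyz": [35, 0, -120], "claw": 255}]}}

```text
t: 17.18
position: [0.503, -0.0412, 0.2056]
orientation: [-0.002, 3.135, -0.004]
force: [0.8, -0.5, -0.4]
opening: 0.0008
```

```bash
python3 m4.py
python3 - <<'E'
from h import *
# key targets: panel normal n=(-.423,0,.906); tool z=-n
n=np.array([-.423,0,.906]); 
for y in(-55,0):
    k=np.array([617.6-124,-35.5+y,40])
    for h in (60,15,0,-6.5): p=k+n*h; print(y,h,p.round(1),*rel(pose(*p,90,25)))
E
```

```text
t 17.18 p [503.  -41.2 205.6] q [-0.18 -0.13  1.77 -0.    1.49 -1.75] F [ 0.8 -0.5 -0.4] open 0.0008
lid top by x [(580, np.float64(99.8)), (596, np.float64(103.3)), (612, np.float64(103.1)), (628, np.float64(103.8)), (644, np.float64(104.0)), (660, np.float64(103.1)), (676, np.float64(103.0)), (692, np.float64(102.9)), (708, np.float64(100.8))]
latch [543.7   8.8] [2.6 7.4] 85.0
lug 0
wrist lid z 0
wrist lug 0
-55 60 [468.2 -90.5  94.4] [ 32.4 -49.7 106.8] [ -0.1 -25.    0.1]
-55 15 [487.3 -90.5  53.6] [ 13.4 -49.6 147.6] [ -0.1 -25.    0.1]
-55 0 [493.6 -90.5  40. ] [  7.  -49.6 161.2] [ -0.1 -25.    0.1]
-55 -6.5 [496.3 -90.5  34.1] [  4.3 -49.6 167. ] [ -0.1 -25.    0.1]
0 60 [468.2 -35.5  94.4] [ 32.4   5.3 106.7] [ -0.1 -25.    0.1]
0 15 [487.3 -35.5  53.6] [ 13.3   5.4 147.5] [ -0.1 -25.    0.1]
0 0 [493.6 -35.5  40. ] [  7.    5.4 161.1] [ -0.1 -25.    0.1]
0 -6.5 [496.3 -35.5  34.1] [  4.2   5.4 167. ] [ -0.1 -25.    0.1]
```

View pics/last.png

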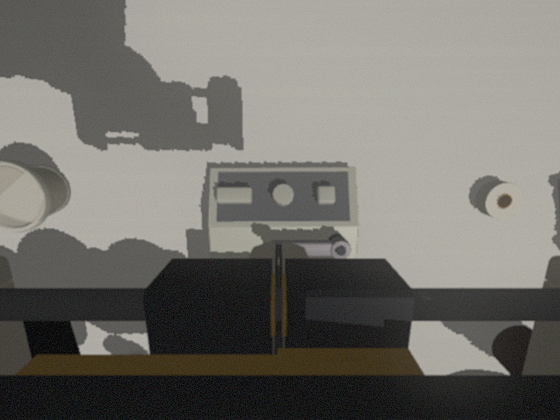

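Picture: the keys are at bar (234,194), round (283,194) and square (326,194). The latch arm lies across along y at row 247. Next is the bar key.

Call:
{"api": "send_rows", "payload": {"increments": [{"turn": [0, -8, 0], "xyz": [20, -20, 35], "claw": 255}, {"turn": [0, -16, 0], "xyz": [32, -40, 70], "claw": 255}, {"turn": [0, -25, 0], "xyz": [32, -50, 95], "claw": 255}, {"turn": [0, -25, 0], "xyz": [32, -50, 107], "claw": 255}, {"turn": [0, -25, 0], "xyz": [32, -50, 107], "claw": 255}, {"turn": [0, -25, 0], "xyz": [32, -50, 107], "claw": 255}]}}

```text
t: 18.02
position: [0.4716, -0.0915, 0.0978]
orientation: [-0.004, 2.703, -0.003]
force: [0.4, 0.8, -0.0]
opening: 0.0004
```

```bash
cat > key.py <<'E'
from h import *
import sys
st(); n=np.array([-.423,0,.906]); k=np.array([617.6-124,-35.5+float(sys.argv[1]),40])
for h in (60,10,0,-6,-7): print(h,*rel(pose(*(k+n*h),90,25)))
im,d,K,W=shot("wrist"); C=cloud(d,K,W)*1000
rot=(C-np.array([617.6-88,-35.5,45])); hh=rot@n
m=(abs(rot[...,1])<82)&(rot[...,0]<-8)&(rot[...,0]>-60)&(hh>7)&(hh<16)
c,l,s,cc=cv2.connectedComponentsWithStats(m.astype(np.uint8))
for i in range(1,c):
    if s[i,4]>40: Q=C[l==i]; print("key blob",Q.mean(0).round(1),"extent",np.ptp(Q,0).round(1),"height",np.median(hh[l==i]).round(1))
im,d,K,W=shot("top"); C=cloud(d,K,W)*1000; m=(C[...,1]>-70)&(C[...,1]<50)&(C[...,0]>460)&(C[...,0]<572)&(C[...,2]>57)&(C[...,2]<112); P=C[m]
if len(P): r=cv2.minAreaRect(P[:,:2].astype(np.float32).copy()); print("latch",len(P),np.round(r[0],1),np.round(r[1],1),round(r[2],1))
E
python3 key.py -55
```

```text
t 18.02 p [471.6 -91.5  97.8] q [-0.44 -0.59  2.39  0.22  0.95 -2.11] F [ 0.4  0.8 -0. ] open 0.0004
60 [4.5 1.  1.7] [-0.1  0.1  0.2]
10 [ 4.6  1.1 51.7] [-0.1  0.1  0.2]
0 [ 4.6  1.1 61.7] [-0.1  0.1  0.2]
-6 [ 4.6  1.1 67.7] [-0.1  0.1  0.2]
-7 [ 4.6  1.1 68.7] [-0.1  0.1  0.2]
key blob [491.9 -36.9  40.1] extent [21.9 23.1 14. ] height 11.7
key blob [491.8  10.4  39.8] extent [18.6 20.  12.7] height 11.5
key blob [492.2 -91.3  39.9] extent [17.8 40.  11.7] height 11.4
latch 222 [554.1  -9.4] [32.1 88.1] 2.2
```

Call:
{"api": "send_rows", "payload": {"increments": [{"turn": [0, 0, 0], "xyz": [5, 0.5, 25], "claw": 255}, {"turn": [0, 0, 0], "xyz": [5, 0.5, 45], "claw": 255}, {"turn": [0, 0, 0], "xyz": [5, 0.5, 55], "claw": 255}, {"turn": [0, 0, 0], "xyz": [5, 0.5, 60], "claw": 255}, {"turn": [0, 0, 0], "xyz": [5, 0.5, 64], "claw": 255}, {"turn": [0, 0, 0], "xyz": [5, 0.5, 67], "claw": 255}, {"turn": [0, 0, 0], "xyz": [5, 0.5, 68], "claw": 255}, {"turn": [0, 0, 0], "xyz": [5, 0.5, 68], "claw": 255}]}}

```text
t: 19.12
position: [0.4958, -0.0908, 0.0343]
orientation: [-0.005, 2.703, -0.003]
force: [-4.4, 3.7, 8.8]
opening: 0.0005
```

Run:
```python
from h import *
st(); s=bot.sense(); n=np.array([-.423,0,.906]); print("F.n",s["force"]@n,"h",(s["position"]*1000-[493.6,-90.5,40])@n)
```

```text
t 19.12 p [495.8 -90.8  34.3] q [-0.41 -0.37  2.37  0.25  0.75 -2.13] F [-4.4  3.7  8.8] open 0.0005
F.n 9.822864764432062 h -6.1173782007074085
```

Call:
{"api": "send_rows", "payload": {"increments": [{"turn": [0, 0, 0], "xyz": [0, 0, 1], "claw": 255}, {"turn": [0, 0, 0], "xyz": [0, 0, -10], "claw": 255}, {"turn": [0, 0, 0], "xyz": [0, 0, -35], "claw": 255}, {"turn": [0, 0, 0], "xyz": [0, 20, -50], "claw": 255}, {"turn": [0, 0, 0], "xyz": [0, 55, -50], "claw": 255}, {"turn": [0, 0, 0], "xyz": [0, 55, -50], "claw": 255}, {"turn": [0, 0, 0], "xyz": [0, 55, -50], "claw": 255}]}}

```text
t: 20.0
position: [0.4746, -0.036, 0.0796]
orientation: [-0.006, 2.702, -0.003]
force: [0.5, -0.4, 0.6]
opening: 0.0006
```

```bash
python3 key.py 0
```

```text
t 20.0 p [474.6 -36.   79.6] q [-0.28 -0.59  2.43  0.15  0.89 -1.92] F [ 0.5 -0.4  0.6] open 0.0006
60 [ -0.5   0.5 -16.1] [-0.1  0.2  0.3]
10 [-0.4  0.6 33.9] [-0.1  0.2  0.3]
0 [-0.4  0.6 43.9] [-0.1  0.2  0.3]
-6 [-0.4  0.6 49.9] [-0.1  0.2  0.3]
-7 [-0.4  0.6 50.9] [-0.1  0.2  0.3]
key blob [490.2 -36.3  39.4] extent [18.1 22.9 12.5] height 11.7
key blob [491.6  11.1  39.7] extent [17.7 20.2 12.5] height 11.5
key blob [492.  -90.5  39.9] extent [16.7 39.7 12.4] height 11.4
latch 254 [521.6  -8. ] [86.6 99.1] 87.4
```

The bar key is back up (height 11.4, the same as before the press). Now the round key.

Call:
{"api": "send_rows", "payload": {"increments": [{"turn": [0, 0, 0], "xyz": [0, 0, 20], "claw": 255}, {"turn": [0, 0, 0], "xyz": [0, 0, 35], "claw": 255}, {"turn": [0, 0, 0], "xyz": [0, 0, 42], "claw": 255}, {"turn": [0, 0, 0], "xyz": [0, 0, 46], "claw": 255}, {"turn": [0, 0, 0], "xyz": [0, 0, 49.5], "claw": 255}, {"turn": [0, 0, 0], "xyz": [0, 0, 50.5], "claw": 255}, {"turn": [0, 0, 0], "xyz": [0, 0, 50.5], "claw": 255}]}}

```text
t: 20.98
position: [0.4957, -0.0369, 0.0342]
orientation: [-0.004, 2.704, -0.004]
force: [-14.0, -2.1, 12.2]
opening: 0.0
```

Run:
```python
from h import *
st(); s=bot.sense(); n=np.array([-.423,0,.906]); print("F.n",s["force"]@n,"h",(s["position"]*1000-[493.6,-35.5,40])@n)
```

```text
t 20.98 p [495.7 -36.9  34.2] q [-0.26 -0.41  2.4   0.16  0.73 -1.93] F [-14.   -2.1  12.2] open 0.0
F.n 16.961746098429202 h -6.169316192990029
```

Call:
{"api": "send_rows", "payload": {"increments": [{"turn": [0, 0, 0], "xyz": [0, 0, -10], "claw": 255}, {"turn": [0, 0, 0], "xyz": [0, 0, -35], "claw": 255}, {"turn": [0, 0, 0], "xyz": [-20, 0, -80], "claw": 255}, {"turn": [0, 8, 0], "xyz": [-40, 0, -120], "claw": 255}, {"turn": [0, 16, 0], "xyz": [-60, 0, -165], "claw": 255}, {"turn": [0, 25, 0], "xyz": [-80, 0, -210], "claw": 255}, {"turn": [0, 25, 0], "xyz": [-80, 0, -210], "claw": 255}, {"turn": [0, 25, 0], "xyz": [-80, 0, -210], "claw": 255}]}}

```text
t: 21.98
position: [0.4793, -0.036, 0.2574]
orientation: [-0.004, 3.14, -0.005]
force: [-0.9, -0.5, -0.7]
opening: 0.0002
```

Run:
```python
from h import *
st()
im,d,K,W=shot("wrist"); C=cloud(d,K,W)*1000
cv2.imwrite("pics/w5.png",im[...,::-1])
m=(C[...,1]>-70)&(C[...,1]<50)&(C[...,0]>500)&(C[...,0]<568)&(C[...,2]>57)&(C[...,2]<112); P=C[m]
r=cv2.minAreaRect(P[:,:2].astype(np.float32).copy()); print("latch",len(P),np.round(r[0],1),np.round(r[1],1),round(r[2],1)); Q=P[P[:,2]>92]; print("lug",np.median(Q,0).round(1))
n=np.array([-.423,0,.906]); rot=(C-np.array([617.6-88,-35.5,45])); hh=rot@n
for y in(-55,0,48): k=(abs(rot[...,1]-y)<7)&(abs(rot[...,0]+36)<5); print(y,np.median(hh[k]).round(1))
im,d,K,W=shot("side"); cv2.imwrite("pics/s5.png",cv2.resize(im[150:320,200:400,::-1],None,fx=3.9,fy=3.5,interpolation=cv2.INTER_CUBIC))
```

```text
t 21.98 p [479.3 -36.  257.4] q [-0.18 -0.21  1.75 -0.    1.6  -1.75] F [-0.9 -0.5 -0.7] open 0.0002
latch 495 [545.6  -2.7] [20.  72.9] 2.2
lug [nan nan nan]
-55 12.1
0 12.0
48 12.0
  return _methods._mean(a, axis=axis, dtype=dtype,
  ret = um.true_divide(
```

View pics/s5.png

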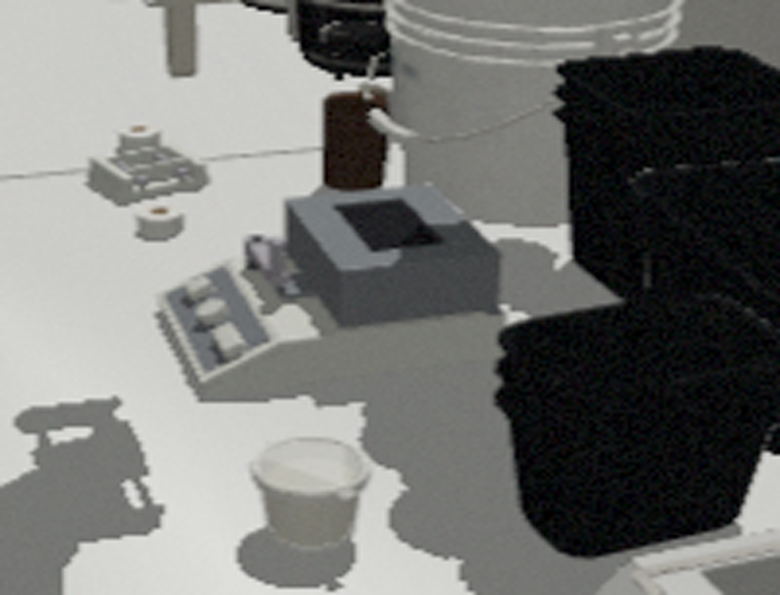

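Call:
{"api": "send_rows", "payload": {"increments": [{"turn": [0, 0, 0], "xyz": [-50, 0, 0], "claw": 255}, {"turn": [0, 0, 0], "xyz": [-90, 0, 0], "claw": 255}, {"turn": [0, 0, 0], "xyz": [-90, 0, 0], "claw": 255}, {"turn": [0, 0, 0], "xyz": [-90, 0, 0], "claw": 255}]}}

```text
t: 22.58
position: [0.5664, -0.0357, 0.2558]
orientation: [0.004, -3.141, 0.004]
force: [-0.5, 0.1, -0.6]
opening: 0.0004
```

Run:
```python
from h import *
st()
im,d,K,W=shot("wrist"); C=cloud(d,K,W)*1000
cv2.imwrite("pics/w6.png",im[...,::-1])
m=(C[...,1]>-70)&(C[...,1]<50)&(C[...,0]>500)&(C[...,0]<565)&(C[...,2]>58)&(C[...,2]<112); P=C[m]
Q=P[P[:,2]>94]; print("lug",np.median(Q,0).round(1),len(Q))
A=P[(P[:,2]<76)]; ys=np.arange(-45,16,5); e=[(y,*np.percentile(A[abs(A[:,1]-y)<3,0],[3,97]).round(1)) for y in ys if (abs(A[:,1]-y)<3).sum()>5]; print(e)
```

```text
t 22.57 p [566.4 -35.7 255.8] q [-0.15  0.03  1.53 -0.    1.59 -1.72] F [-0.5  0.1 -0.6] open 0.0004
lug [546.3 -39.7 100.9] 155
[(np.int64(-45), np.float64(538.7), np.float64(541.9)), (np.int64(-40), np.float64(538.7), np.float64(541.5)), (np.int64(-35), np.float64(538.7), np.float64(541.6)), (np.int64(-30), np.float64(538.5), np.float64(553.4)), (np.int64(-25), np.float64(538.6), np.float64(553.4)), (np.int64(-20), np.float64(538.6), np.float64(553.3)), (np.int64(-15), np.float64(538.5), np.float64(553.4)), (np.int64(-10), np.float64(538.5), np.float64(553.3)), (np.int64(-5), np.float64(538.5), np.float64(553.4)), (np.int64(0), np.float64(538.5), np.float64(553.5)), (np.int64(5), np.float64(538.4), np.float64(553.4)), (np.int64(10), np.float64(538.5), np.float64(553.4)), (np.int64(15), np.float64(538.2), np.float64(553.3))]
```

View pics/w6.png

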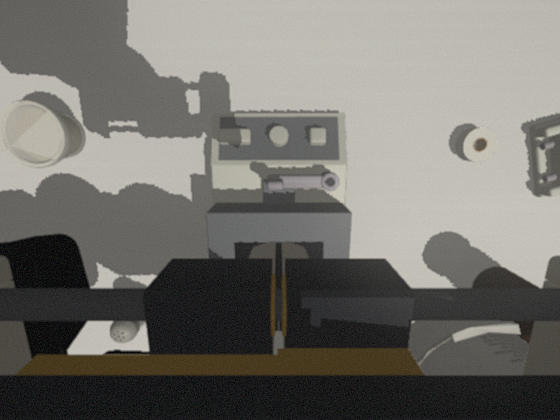

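```bash
python3 -c "
from cell import bot
print(bot.finish_job())"
```

```text
the job is handed in; nothing more can be done
None
```

The printer is reloaded and the job is handed in, at about 22.6 s of the 72 s allowed. No verdict came back from the hand-in.

| Step | Last check |
|---|---|
| Roll from cradle to bay | It touched the back roller first at about 6 N. I shifted it 1 mm forward and released it with both rollers loaded. Its top then measured z = 89.5 mm, as expected, centred between the guides. |
| Lid shut | Pressed down until the force reached about 10 N. The top then measured 102–104 mm (102 when shut). |
| Latch closed | Pushed to its stop at about 14 N. In the last view the arm lies along the printer's y to within 0.5 mm. |
| Bar key, then round key | Each went down 6.1–6.2 mm, with 9.8 N and 17 N of force. All three keys were level again afterwards. |

- **Order and bystanders:** No key was pressed before the latch was closed. The square key was not touched. The cup, jar and shaker were standing in the last views, but I did not measure them again.
- **Checks that disagreed:** The top camera's latch fits after closing were spoiled by the arm in the way, so I used the wrist view instead. The round key press also showed about 14 N of sideways force, more than the key's spring explains. I did not find the cause, but nothing in view had moved.

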